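# Reset a tripped breaker on the lab bench supply

## Task

One of the three breakers on the bench supply unit has tripped: its lever stands about half-way while the other two lean over to on, away from the robot. Push its lever fully off, right onto the stop, until the small white flag slides across its window, then throw it over to on so that it stays there. Press firmly but do not force the lever, and leave the other breakers and the things on the bench alone.

Things in the scene. Friction and masses are not known exactly. Their poses are not given: they have to be found in the camera images.
- unit: white supply unit, a fixed plinth 220 (x) x 310 (y) x 30 mm, origin at the centre of its underside. Three look-alike grey breakers stand on it in a row along y, 95 mm apart, all with its yaw; the tripped one may be any of them.
- breaker: the tripped breaker: grey block 136 (x) x 74 (y) x 58 (z) mm, origin at the centre of its underside, 30 mm above the bench. Its x axis is the line of lever travel: -x is off (roughly towards the robot), +x is on. The lever's axis runs along y, 50 mm above the origin, midway along x. The top is flat and free for over 25 mm before and behind the lever.
- lever: the tripped breaker's black plastic lever: paddle 10 mm thick (along its swing), 22 mm wide (y), reaching 72 mm from its axis; origin on the axis. It leans within 17 deg of upright when tripped, about 29 deg to -x on the off stop and 34 deg to +x on the on stop; both stops together lie up to 9 deg either way of that, and nothing shows it: feel for them. Breaks if pressed or squeezed by over 30 N.
- lever_tip (a point): middle of that lever's free end, 72 mm from its axis. The lever stays where it is left and moves at 1 to 2 N (forces 40 mm from its axis), rising over the last 0.2 rad to about 11 N on the off stop, which is hard; let go, it springs back about 0.1 rad. Until reset, a latch bars it well short of on. After reset it moves freely over a click of about 4 N onto the on stop, which is hard too.
- flag (a joint): sideways place (m) of the small white flag, 12 x 8 mm, in the dark window (16 x 19 mm) on top of the tripped breaker, beside the lever slot on its +y side: 0 = tripped, flag at the window's end next to the lever; above 0.007 (at most 0.0093) = reset, at the outer end, where it stays. Moved only by the lever; it gets there in the last 0.03 rad before the off stop.
- neighbour0_tip (a point): middle of the free end of the lever of a breaker that is on (same shape, leans to +x); to be left alone
- neighbour1_tip (a point): middle of the free end of the lever of the other breaker that is on; to be left alone
- tip_box: bystander: loose orange box with a clear lid, 85 x 122 x 61 mm, origin at the centre of its underside
- jug: bystander: loose yellow jug, 110 mm across and 205 mm high with a handle, origin at the centre of its underside

How it is judged (in metres and radians):
On the way, in this order (a step that is already met when the one before it is completed fails the run):
1. the tripped lever has been pushed fully off: its flag has slid across (value of joint flag above 0.007 m and x of lever_tip in the frame of breaker below -0.02 m), for 0.1 s.
2. the lever has then been thrown to on (value of joint flag above 0.007 m and x of lever_tip in the frame of breaker above 0.029 m), for 0.2 s.
At the end, for the whole second after the job is handed in: the flag stands across (joint above 0.007 m), the lever rests on: its free end more than 29 mm to the +x side of the breaker's middle, at rest (below 0.1 rad/s) (all of step 2 and angular speed of lever below 0.1 rad/s); the robot touches nothing.
It fails at once if the lever was forced (more than 30 N) (contact force between lever and the fingers above 30 N or contact force between lever and the arm above 30 N).
It fails at once if a neighbouring breaker's lever was moved (more than 6 mm at its end) (distance of any of neighbour0_tip, neighbour1_tip from where it was at the start of the episode above 0.006 m).
It fails at once if a bystander was moved (more than 15 mm) (distance of any of tip_box, jug from where it was at the start of the episode above 0.015 m).
It also fails if it takes over 58 s, if anything falls off the work surface, if the arm or the gripper's body presses on something with over 40 N, if the wrist force passes 120 N, or if a joint passes its speed limit or range.

## Robot

A 6-joint arm with a two-finger parallel gripper is mounted at the origin on the work surface. World frame = base frame: x ahead of the robot, y to its left, z up, the work surface at z = 0. Lengths are in mm, angles in rad, forces in N, time in s.
With the tool pointing down it reaches from about 300 to 775 mm from the base axis. Payload 14.6 kg.
Tool frame: the origin (TCP) lies at the very end of the fingers, on their centre line; the grasp point (between the pads) lies 19 mm behind it (ctrl.grip_point_offset is the z of the grasp point in the tool frame, in mm); z points along the fingers, y is the direction in which the jaws open and shut (so a half turn about z gives the same grasp; the last joint's range is limited). The gripper opens to 94 mm and grips with 3 to 60 N. Pads are 16 mm wide; open, the fingers measure 119 mm over their backs; the gripper's body (75 mm by 177 mm) begins 78 mm behind the grasp point.
Start: joints at [-1.32, 0.3, 1.521, -0, 1.321, -0.067], TCP at [171.855, -522.451, 166.446] pointing down, gripper open.
Joint ranges: [-3.03, 3.03], [-0.79, 2.21], [0.23, 2.52], [-1.04, 4.18], [0, 3.07], [-2.55, 2.55]. Speed limits (rad/s): [2.22, 2.22, 2.57, 3.14, 3.14, 3.14].

## Interface

Orientations are given as [roll, pitch, yaw] about the fixed x, y, z axes, in that order (R = Rz(yaw) Ry(pitch) Rx(roll)).
In Python, from bench import ctrl, camera, camera_model, workorder gives the robot as it stands.
- The arm moves only by the shell command python3 -m jog 'ROWS'. ROWS is JSON, a list of rows, each an object of numbers: "wx", "wy", "wz": the turn, a rotation vector about the world's x, y, z in rad; "dx", "dy", "dz": the shift along the world's x, y, z in mm; "jaw": the closure, from -1 (fully open) to 1 (shut), so that 0 is half open. A call has 1 to 12 rows; each row is the pose to reach, as a shift and turn from the pose commanded when the call began; what a row does not reach only later rows make up. A row lasts 1/8 s, in which the tool goes at most 62.5 mm and 10.7 degrees, less where a joint would pass 70% of its speed; a pose out of reach is approached as far as the arm can. A call with a gripper value outside its range is refused whole. The fingers move at their own pace and stop on an object; the grip force is fixed at half the most. Time passes only in rows, so rows that repeat a pose let the fingers close. It gives the time, the measured TCP pose, the force and the opening at its end, in the units of the state.
- ctrl.state(): the state, without advancing time (a new reading comes with each control period).
- camera(name): name is "side" or "top"; returns (picture, depth): 420x560x3 uint8, red, green, blue; 420x560 float32, mm along the optical axis (not along the pixel's ray), 0 where there is no reading.
- camera_model(name): a dict with "mtx" (3x3 intrinsics, pixels), "k1" (the pictures are not rectified: a ray, as slopes to the right and down, at radius r is drawn at 1 + k1 r^2 times it, then the intrinsics apply), "R" (3x3) and "t" (3): a world point X has camera coordinates R X + t. Camera axes: x right, y down, z forward; pixel columns grow to the right and rows downward; lengths in mm; the calibration is good to about 2 mm. A picture is of the moment at which its call begins. camera_model takes no time and is no camera call.
- workorder.hand_in(): hands the job in, once; it reports no verdict.
The state is a dict: "t": time; "qpos": joint angles; "joint_vel": joint speeds; "tau": joint torques, N m; "eef_pos": TCP position; "tcp_rot": TCP orientation; "wrist_force": force on the tool from outside, world axes, zero at the start; "moment": the same for the moment, N m; "opening": opening from 0.0 (shut) to 1.0 (fully open).
Only numpy, scipy, OpenCV 4.12 (cv2) and the standard library are available. Lean on these libraries where they do the work, as an engineer would, in place of code of your own. Each camera call takes 0.05 s, during which the arm holds its last target.

## Working session

There is one attempt and no reset: what is moved stays moved. The work goes in short steps, Python scripts to look and compute and a shell command to move; the robot and the scene stay as the last step left them, time stands still between calls to the robot, and variables do not carry over. Pictures are saved under pics/ and viewed, and the job is handed in when it is done.

```bash
ls; mkdir -p pics; python3 - <<'E'
from bench import ctrl,camera,camera_model
import cv2,numpy as np
print(ctrl.state()); print(ctrl.grip_point_offset)
for n in("side","top"):
    p,d=camera(n); np.savez(f"pics/{n}0.npz",p=p,d=d)
    cv2.imwrite(f"pics/{n}0.png",p[:,:,::-1]); print(n,camera_model(n))
E
```

```text
pics
{'t': 0.0, 'qpos': array([-1.31959239e+00,  3.00461187e-01,  1.52158567e+00, -3.57037132e-05,
        1.32073294e+00, -6.66160782e-02]), 'joint_vel': array([ 0.00079922, -0.00017647,  0.00137829,  0.00073182,  0.00070873,
        0.00207138]), 'tau': array([ 9.25650675e-04, -5.31807804e+01, -3.52735877e+01,  7.08749355e-02,
        2.44231615e-02, -1.06952771e-04]), 'eef_pos': array([ 171.77178651, -522.15106888,  165.8898679 ]), 'tcp_rot': array([-3.14040584e+00, -4.45181411e-05,  3.17828849e-01]), 'wrist_force': array([ 0.12656031, -0.0411926 , -0.32733025]), 'moment': array([-0.0128478 ,  0.03257046, -0.00443672]), 'opening': 0.9994150392500765}
-18.8
side {'mtx': array([[503.0616292 ,   0.        , 283.79867985],
       [  0.        , 503.0616292 , 214.21795115],
       [  0.        ,   0.        ,   1.        ]]), 'k1': -0.18427274000206068, 'R': array([[ 0.99413123, -0.10650785,  0.0189519 ],
       [-0.06762579, -0.74857753, -0.65958959],
       [ 0.08443844,  0.65443698, -0.75138698]]), 't': array([-596.55857968,  107.59584975, 1130.18035825])}
top {'mtx': array([[522.13792898,   0.        , 278.08404452],
       [  0.        , 522.13792898, 203.05701182],
       [  0.        ,   0.        ,   1.        ]]), 'k1': 0.0004242847876637967, 'R': array([[-0.0027233 , -0.9998537 , -0.01688679],
       [-0.99385997,  0.00457409, -0.11055058],
       [ 0.11061164,  0.01648204, -0.99372703]]), 't': array([7.62951391e-01, 5.98867831e+02, 1.31432053e+03])}
```

View pics/side0.png

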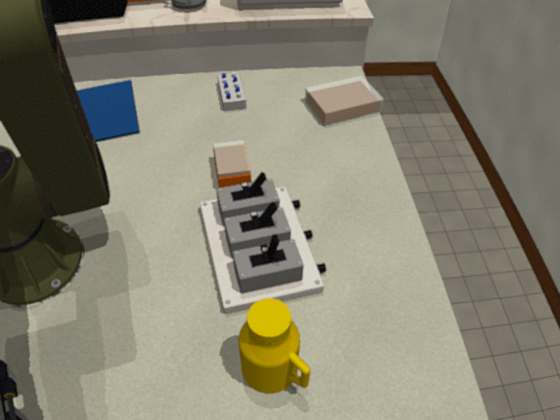

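View pics/top0.png

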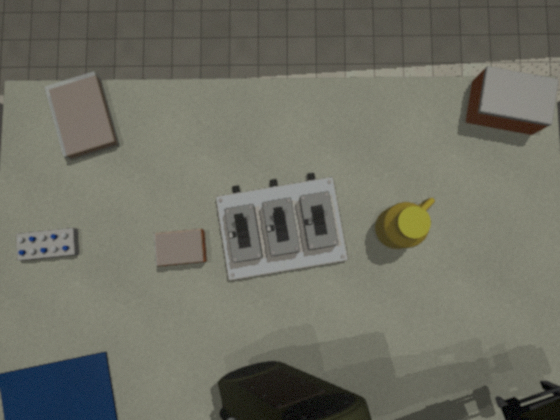

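The tripped breaker looks like the one nearest the jug: the lever at side (272,248), top (318,218). I'll enlarge it.

```bash
python3 - <<'E'
import cv2,numpy as np
s=np.load("pics/side0.npz")['p'];t=np.load("pics/top0.npz")['p']
def crop(p,x,y,w,h,k,n):
    c=p[y:y+h,x:x+w,::-1].astype(float)*1.7
    cv2.imwrite(n,cv2.resize(np.clip(c,0,255).astype('uint8'),None,fx=k,fy=k,interpolation=cv2.INTER_CUBIC))
crop(s,195,165,140,145,4,"pics/sc.png"); crop(t,210,170,145,115,5,"pics/tc.png")
E
```

```text
(no output)
```

View pics/sc.png

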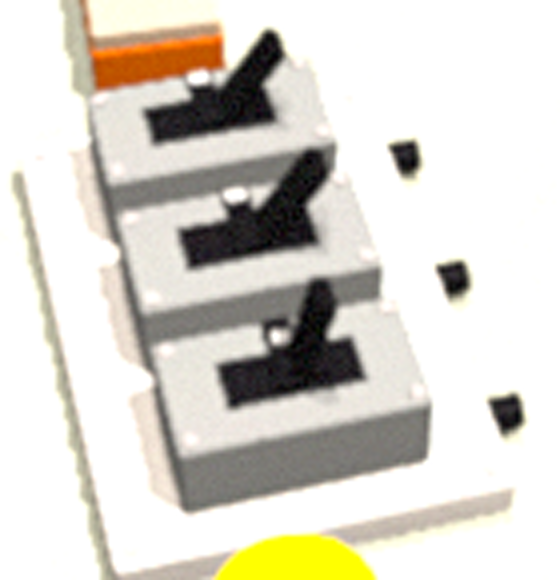

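View pics/tc.png

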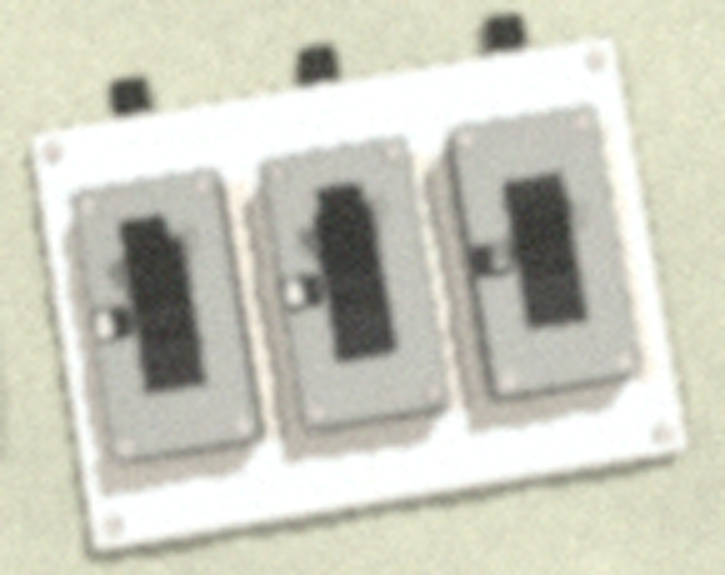

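The breaker on the right in the top view (lowest y) is tripped. Its flag is beside the lever, and the other two flags are at the outer end. Next I'll compute the poses.

```bash
cat > h.py <<'E'
import numpy as np,cv2
from bench import camera_model
def ray(n,uv):
    m=camera_model(n);K=m['mtx'];a=(np.array(uv,float)-K[:2,2])/np.diag(K)[:2]
    s=a.copy()
    for _ in range(20): s=a/(1+m['k1']*(s@s))
    R,t=m['R'],m['t'];return -R.T@t,R.T@np.array([s[0],s[1],1])
def onz(n,uv,z):
    o,d=ray(n,uv);return o+d*(z-o[2])/d[2]
def proj(n,X):
    m=camera_model(n);c=m['R']@np.array(X,float)+m['t'];s=c[:2]/c[2];s=s*(1+m['k1']*(s@s))
    return s*np.diag(m['mtx'])[:2]+m['mtx'][:2,2]
def crop(p,x,y,w,h,k,n):
    c=p[y:y+h,x:x+w,::-1].astype(float)*1.7
    cv2.imwrite(n,cv2.resize(np.clip(c,0,255).astype('uint8'),None,fx=k,fy=k,interpolation=cv2.INTER_CUBIC))
E
python3 - <<'E'
from h import *
T=lambda l,z:np.array([onz('top',np.array(q)/5+[210,170],z) for q in l])
S=lambda l,z:np.array([onz('side',np.array(q)/4+[195,165],z) for q in l])
def rep(n,P):
    c=P.mean(0);e=(P[0]-P[3])+(P[1]-P[2]);print(n,c.round(1),'yaw',np.arctan2(e[1],e[0]).round(3),[np.linalg.norm(P[i]-P[i-1]).round(0) for i in range(4)])
    return c,np.arctan2(e[1],e[0])
c,y=rep('br',T([(452,130),(592,103),(635,365),(492,397)],88))
rep('unit',T([(35,133),(612,42),(687,452),(92,550)],30))
# side: far-left? order front(+x,+y),(+x,-y),(-x,-y),(-x,+y)
rep('br side',S([(391,297),(430,403),(185,452),(158,345)],88))
yaw=y
# lever: tip from side image vs angle
for a in range(-20,41,5):
    a_=np.radians(a);X=c.copy();X[2]=80+72*np.cos(a_);X[:2]+=72*np.sin(a_)*np.array([np.cos(yaw),np.sin(yaw)])
    print(a,((proj('side',X)-[195,165])*4).round(0),((proj('top',X)-[210,170])*5).round(0))
for y0 in (0,95,190):
  print(c[:2]+y0*np.array([-np.sin(yaw),np.cos(yaw)]))
E
```

```text
br [ 551.3 -101.9   88. ] yaw 0.144 [np.float64(133.0), np.float64(71.0), np.float64(131.0), np.float64(72.0)]
unit [533.4  -9.3  30. ] yaw 0.155 [np.float64(217.0), np.float64(303.0), np.float64(215.0), np.float64(307.0)]
br side [ 554.  -105.9   88. ] yaw 0.155 [np.float64(127.0), np.float64(72.0), np.float64(128.0), np.float64(69.0)]
-20 [237. 305.] [558. 290.]
-15 [248. 300.] [557. 277.]
-10 [260. 296.] [555. 264.]
-5 [273. 293.] [553. 250.]
0 [285. 290.] [551. 237.]
5 [297. 288.] [549. 224.]
10 [310. 287.] [547. 211.]
15 [322. 287.] [544. 199.]
20 [333. 287.] [542. 186.]
25 [344. 288.] [540. 175.]
30 [355. 289.] [538. 164.]
35 [365. 292.] [536. 154.]
40 [374. 295.] [534. 144.]
[ 551.3145911  -101.86524225]
[537.68551694  -7.84796545]
[524.05644279  86.16931136]
```

```bash
python3 -c "
from h import *
print('jug',onz('top',(414,222),205))"
python3 -m jog '[{"dz":50,"jaw":1},{"dz":100,"jaw":1},{"dx":40,"dy":40,"dz":140,"wz":-0.02,"jaw":1},{"dx":80,"dy":80,"dz":140,"wz":-0.04,"jaw":1},{"dx":120,"dy":120,"dz":140,"wz":-0.06,"jaw":1},{"dx":160,"dy":160,"dz":140,"wz":-0.08,"jaw":1},{"dx":200,"dy":200,"dz":140,"wz":-0.1,"jaw":1},{"dx":240,"dy":240,"dz":140,"wz":-0.12,"jaw":1},{"dx":280,"dy":280,"dz":140,"wz":-0.14,"jaw":1},{"dx":320,"dy":320,"dz":140,"wz":-0.166,"jaw":1},{"dx":360,"dy":360,"dz":140,"wz":-0.166,"jaw":1},{"dx":395,"dy":395,"dz":140,"wz":-0.166,"jaw":1}]'
```

```text
jug [ 535.8312549  -307.40165838  205.        ]schema error: expected keys wx, wy, wz, dx, dy, dz, jaw
```

```bash

python3 -m jog '[{"wx":0,"wy":0,"wz":0,"dx":0,"dy":0,"dz":50,"jaw":1},{"wx":0,"wy":0,"wz":0,"dx":0,"dy":0,"dz":100,"jaw":1},{"wx":0,"wy":0,"wz":-0.02,"dx":40,"dy":40,"dz":140,"jaw":1},{"wx":0,"wy":0,"wz":-0.04,"dx":80,"dy":80,"dz":140,"jaw":1},{"wx":0,"wy":0,"wz":-0.06,"dx":120,"dy":120,"dz":140,"jaw":1},{"wx":0,"wy":0,"wz":-0.08,"dx":160,"dy":160,"dz":140,"jaw":1},{"wx":0,"wy":0,"wz":-0.1,"dx":200,"dy":200,"dz":140,"jaw":1},{"wx":0,"wy":0,"wz":-0.12,"dx":240,"dy":240,"dz":140,"jaw":1},{"wx":0,"wy":0,"wz":-0.14,"dx":280,"dy":280,"dz":140,"jaw":1},{"wx":0,"wy":0,"wz":-0.166,"dx":320,"dy":320,"dz":140,"jaw":1},{"wx":0,"wy":0,"wz":-0.166,"dx":360,"dy":360,"dz":140,"jaw":1},{"wx":0,"wy":0,"wz":-0.166,"dx":395,"dy":395,"dz":140,"jaw":1}]'
```

```text
t: 1.6
eef_pos: [567.9, -125.7, 306.0]
tcp_rot: [-3.141, 0.001, 0.152]
wrist_force: [0.0, -0.5, -0.3]
opening: 0.002
```

```bash

python3 -m jog '[{"wx":0,"wy":0,"wz":0,"dx":32,"dy":31,"dz":0,"jaw":1},{"wx":0,"wy":0,"wz":0,"dx":32,"dy":31,"dz":-50,"jaw":1},{"wx":0,"wy":0,"wz":0,"dx":32,"dy":31,"dz":-100,"jaw":1},{"wx":0,"wy":0,"wz":0,"dx":32,"dy":31,"dz":-130,"jaw":1},{"wx":0,"wy":0,"wz":0,"dx":32,"dy":31,"dz":-130,"jaw":1}]'
python3 - <<'E'
from h import *
from bench import camera
p,d=camera('side');crop(p,150,110,240,190,3,'pics/s1.png')
E
```

```text
t: 2.22
eef_pos: [597.8, -96.2, 174.3]
tcp_rot: [-3.14, 0.004, 0.152]
wrist_force: [-1.4, -0.2, 0.5]
opening: 0.005
```

View pics/s1.png

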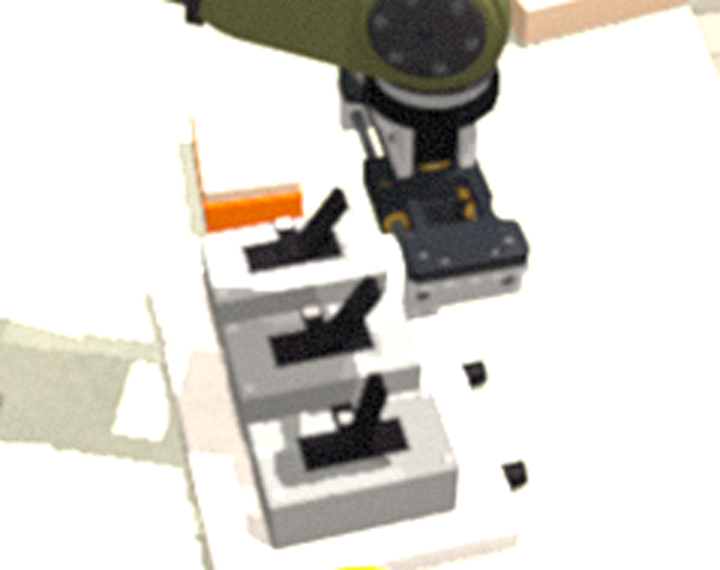

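```bash

python3 - <<'E'
from h import *
from bench import camera,ctrl
P=ctrl.state()['eef_pos'];print(P,proj('side',P),(proj('side',P)-[150,110])*3, proj('side',P+[0,0,97]), proj('top',P))
for n in('side','top'):
  p,d=camera(n);np.savez('pics/%s2.npz'%n,p=p,d=d)
  cv2.imwrite('pics/%s2.png'%n,p[:,:,::-1])
p=np.load('pics/side2.npz')['p'];c=p[110:300,210:400,::-1];cv2.imwrite('pics/s2c.png',cv2.resize(c,None,fx=3,fy=3,interpolation=2))
E
```

```text
[598.72932195 -96.4304905  176.5216219 ] [290.06600447 225.89175567] [420.19801341 347.675267  ] [291.57833025 191.54821996] [318.24325829 196.05451202]
```

View pics/s2c.png

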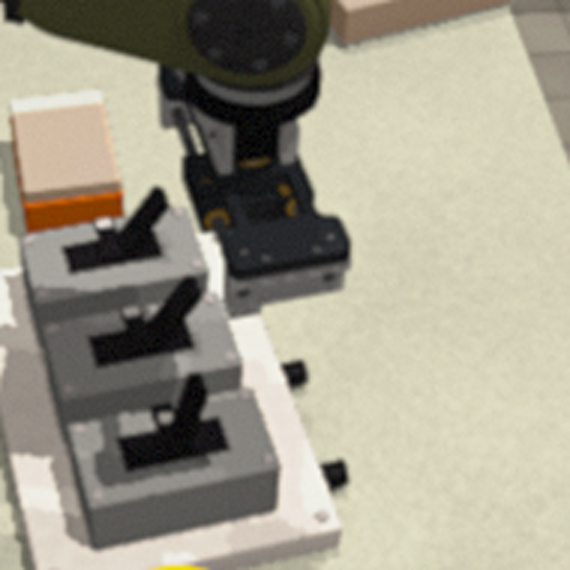

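View pics/top2.png

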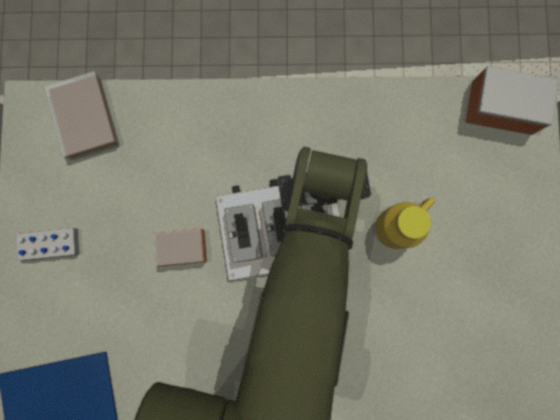

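```bash

python3 - <<'E'
from h import *
z=np.load('pics/side2.npz');d=z['d']
def pt(u,v):
    o,r=ray('side',(u,v));return (o+r*d[v,u]).round(0)
for q in [(225,290),(290,295),(345,285),(340,225),(230,235),(285,260),(290,235),(230,305),(240,348),(255,190),(240,60),(290,300)]:
    u,v=q[0]//3+210,q[1]//3+110
    print(q,pt(u,v))
P=np.array([598.7,-96.4,176.5]);c,s=np.cos(.152),np.sin(.152)
for a,b,h in [(0,0,0),(0,-88,97),(-37,-88,97),(37,-88,97),(0,-12,0),(0,-12,50),(0,-88,160)]:
    X=P+[a*c-b*s,a*s+b*c,h];print((a,b,h),((proj('side',X)-[210,110])*3).round())
E
```

```text
(225, 290) [ 576. -182.  331.]
(290, 295) [ 612. -176.  316.]
(345, 285) [716. 111.  -1.]
(340, 225) [ 639. -164.  355.]
(230, 235) [ 579. -163.  353.]
(285, 260) [ 607. -187.  356.]
(290, 235) [ 611. -168.  355.]
(230, 305) [ 578. -182.  318.]
(240, 348) [617.  27.  27.]
(255, 190) [ 601. -112.  335.]
(240, 60) [ 584. -156.  466.]
(290, 300) [666.  99.  -1.]
(0, 0, 0) [240. 348.]
(0, -88, 97) [286. 353.]
(-37, -88, 97) [223. 365.]
(37, -88, 97) [348. 341.]
(0, -12, 0) [245. 361.]
(0, -12, 50) [248. 310.]
(0, -88, 160) [292. 278.]
```

```bash

python3 - <<'E'
from h import *
z=np.load('pics/side0.npz');crop(z['p'],0,340,120,80,5,'pics/g0.png')
P=np.array([172,-522.,166]);print(proj('side',P),proj('top',P))
z=np.load('pics/top0.npz');crop(z['p'],440,330,120,90,5,'pics/g1.png')
z=np.load('pics/side2.npz');d=z['d'];ys,xs=np.mgrid[110:260,210:340]
pts=[]
for u,v in zip(xs.ravel(),ys.ravel()):
    if d[v,u]>0:
        o,r=ray('side',(u,v));X=o+r*d[v,u]
        if X[2]>160: pts.append([*X,u,v])
p=np.array(pts);i=np.argsort(p[:,2])[:15];print(p[i].round(0))
E
```

```text
[ 41.9257019  462.95161105] [511.95833007 386.39802082]Traceback (most recent call last):
  File "<stdin>", line 9, in <module>
  File "h.py", line 4, in ray
    m=camera_model(n);K=m['mtx'];a=(np.array(uv,float)-K[:2,2])/np.diag(K)[:2]
ValueError: time passes only in moves, steps and waits
```

View pics/g0.png

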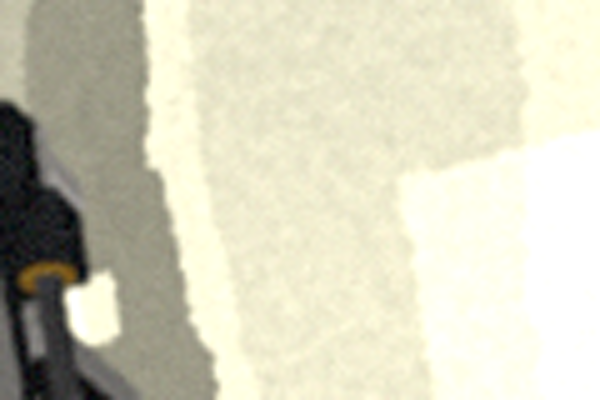

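View pics/g1.png

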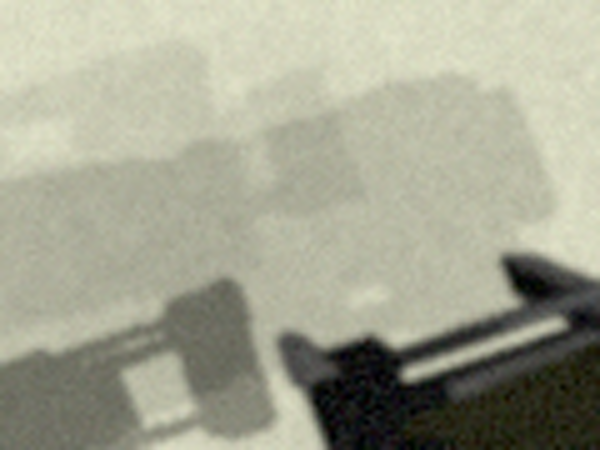

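```bash
sed -i 's/^def ray/import functools\ncamera_model=functools.lru_cache(None)(camera_model)\ndef ray/' h.py
python3 - <<'E'
from h import *
for n,(y0,y1,x0,x1) in {'side':(110,260,200,340),'top':(140,240,270,380)}.items():
    z=np.load(f'pics/{n}2.npz');d=z['d'];ys,xs=np.mgrid[y0:y1,x0:x1]
    pts=[]
    for u,v in zip(xs.ravel(),ys.ravel()):
        if d[v,u]>0:
            o,r=ray(n,(u,v));X=o+r*d[v,u]
            if X[2]>152: pts.append([*X,u,v])
    p=np.array(pts);i=np.argsort(p[:,2])[:200:12];print(n,p[i].round(0))
d=np.load('pics/side2.npz')['d'];print('nodepth',np.argwhere(d[200:260,260:330]==0).shape)
E
```

```text
side [[ 588.  -96.  212.  285.  214.]
 [ 601. -109.  226.  293.  214.]
 [ 593. -112.  230.  289.  214.]
 [ 637. -170.  312.  320.  206.]
 [ 631. -173.  313.  317.  207.]
 [ 593. -180.  314.  295.  211.]
 [ 553.  -28.  315.  263.  151.]
 [ 597. -178.  315.  297.  210.]
 [ 580. -182.  316.  287.  212.]
 [ 582. -180.  316.  288.  211.]
 [ 638. -173.  317.  321.  205.]
 [ 588. -180.  317.  292.  210.]
 [ 554.  -29.  318.  264.  150.]
 [ 569.  -28.  318.  272.  149.]
 [ 615. -118.  319.  303.  182.]
 [ 561.  -82.  319.  270.  169.]
 [ 613. -119.  320.  302.  182.]]
top [[ 566. -104.  152.  321.  211.]
 [ 560.  -50.  325.  300.  206.]
 [ 564.  -68.  329.  309.  204.]
 [ 562.  -58.  331.  304.  205.]
 [ 565. -118.  332.  334.  203.]
 [ 573. -174.  333.  362.  199.]
 [ 567.  -92.  336.  321.  202.]
 [ 565.  -92.  338.  321.  203.]
 [ 565. -112.  339.  331.  203.]
 [ 566. -114.  340.  332.  202.]
 [ 564.  -86.  341.  318.  203.]
 [ 573. -172.  351.  362.  198.]
 [ 579.  -11.  353.  280.  195.]
 [ 561.  -22.  354.  286.  204.]
 [ 611.  -19.  354.  284.  179.]
 [ 611.  -34.  354.  292.  179.]
 [ 589.  -20.  354.  285.  190.]]
nodepth (14, 2)
```

```bash

python3 -m jog '[{"wx":0,"wy":0,"wz":0,"dx":0,"dy":0,"dz":-23,"jaw":1},{"wx":0,"wy":0,"wz":0,"dx":0,"dy":0,"dz":-46,"jaw":1},{"wx":0,"wy":0,"wz":0,"dx":0,"dy":0,"dz":-46,"jaw":1},{"wx":0,"wy":0,"wz":0,"dx":0,"dy":0,"dz":-46,"jaw":1}]'
python3 - <<'E'
from h import *
from bench import camera,ctrl
P=ctrl.state()['eef_pos'];print(P,ctrl.state()['wrist_force'],(proj('side',P)-[200,120])*4)
p,d=camera('side');np.savez('pics/side3.npz',p=p,d=d)
c=p[120:270,200:340,::-1];cv2.imwrite('pics/s3c.png',cv2.resize(c,None,fx=4,fy=4,interpolation=2))
E
```

```text
t: 2.88
eef_pos: [599.6, -96.6, 132.3]
tcp_rot: [3.141, -0.002, 0.152]
wrist_force: [0.5, -0.4, 0.2]
opening: 0.008
[599.60553609 -96.63319275 132.32304544] [ 0.51158208 -0.40170323  0.18513294] [359.54715525 479.8001217 ]
```

View pics/s3c.png

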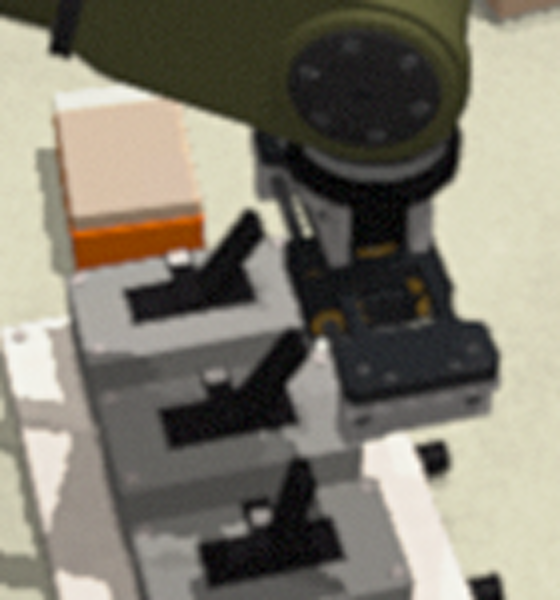

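```bash

python3 - <<'E'
from h import *
def low(n,f,box,zmin,zmax):
    y0,y1,x0,x1=box
    d=np.load(f)['d'];pts=[]
    for v in range(y0,y1):
        for u in range(x0,x1):
            if d[v,u]>0:
                o,r=ray(n,(u,v));X=o+r*d[v,u]
                if zmin<X[2]<zmax: pts.append([*X,u,v])
    return np.array(pts)
p=low('top','pics/top0.npz',(330,420,470,560),40,260)
print(len(p));i=np.argsort(p[:,2])[:150:10];print(p[i].round(0))
p=low('side','pics/side3.npz',(150,270,260,340),155,265)
print(len(p));i=np.argsort(p[:,2])[:60:3];print(p[i].round(0))
E
```

```text
161
[[ 184. -568.  205.  541.  385.]
 [ 194. -568.  211.  542.  381.]
 [ 176. -572.  213.  545.  390.]
 [ 145. -470.  216.  498.  405.]
 [ 160. -472.  218.  499.  398.]
 [ 194. -570.  220.  545.  382.]
 [ 153. -466.  223.  497.  402.]
 [ 160. -471.  226.  500.  399.]
 [ 195. -575.  228.  549.  382.]
 [ 155. -465.  229.  498.  402.]
 [ 161. -471.  232.  501.  399.]
 [ 195. -570.  237.  549.  383.]
 [ 188. -566.  240.  548.  387.]
 [ 189. -566.  245.  549.  387.]
 [ 176. -570.  251.  553.  394.]]
12
[[ 590. -106.  174.  286.  231.]
 [ 593. -112.  180.  288.  231.]
 [ 599. -111.  181.  291.  230.]
 [ 595. -112.  183.  289.  230.]]
```

```bash

python3 -m jog '[{"wx":0,"wy":0,"wz":0,"dx":0,"dy":0,"dz":-15,"jaw":1},{"wx":0,"wy":0,"wz":0,"dx":0,"dy":0,"dz":-30,"jaw":1},{"wx":0,"wy":0,"wz":0,"dx":0,"dy":0,"dz":-38,"jaw":1},{"wx":0,"wy":0,"wz":0,"dx":0,"dy":0,"dz":-38,"jaw":1}]'
python3 - <<'E'
from h import *
from bench import camera,ctrl
P=ctrl.state()['eef_pos'];print(P,ctrl.state()['wrist_force'],(proj('side',P)-[200,120])*4)
p,d=camera('side');np.savez('pics/side4.npz',p=p,d=d)
c=p[140:290,220:360,::-1];cv2.imwrite('pics/s4c.png',cv2.resize(c,None,fx=4,fy=4,interpolation=2))
E
```

```text
t: 3.42
eef_pos: [598.5, -96.3, 91.5]
tcp_rot: [-3.141, 0.001, 0.152]
wrist_force: [-0.1, -0.2, 0.5]
opening: 0.007
[598.48295664 -96.34779388  91.53593201] [-0.12657844 -0.17877728  0.5210728 ] [355.14209081 528.02202308]
```

View pics/s4c.png

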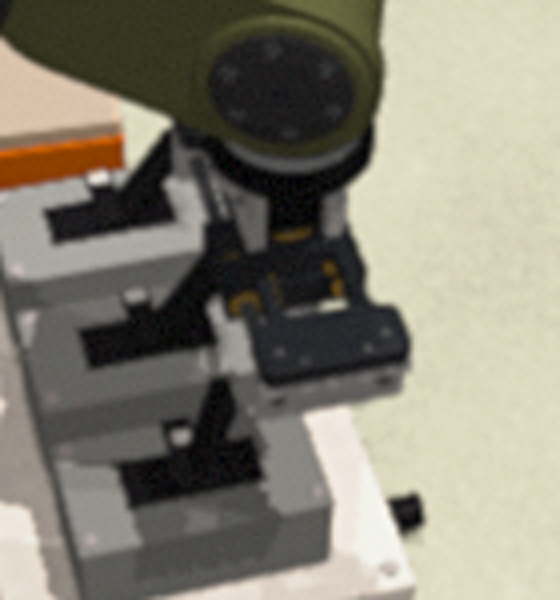

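```bash

python3 -m jog '[{"wx":0,"wy":0,"wz":0,"dx":0,"dy":0,"dz":-2,"jaw":1},{"wx":0,"wy":0,"wz":0,"dx":0,"dy":0,"dz":-3,"jaw":1},{"wx":0,"wy":0,"wz":0,"dx":0,"dy":0,"dz":-4,"jaw":1}]'
python3 -m jog '[{"wx":0,"wy":0,"wz":0,"dx":0,"dy":0,"dz":-1,"jaw":1},{"wx":0,"wy":0,"wz":0,"dx":0,"dy":0,"dz":-1,"jaw":1}]'
python3 -m jog '[{"wx":0,"wy":0,"wz":0,"dx":0,"dy":0,"dz":-1,"jaw":1},{"wx":0,"wy":0,"wz":0,"dx":0,"dy":0,"dz":-1,"jaw":1}]'
```

```text
t: 3.85
eef_pos: [598.9, -96.5, 88.6]
tcp_rot: [3.141, -0.0, 0.152]
wrist_force: [1.0, 0.3, 0.3]
opening: 0.008
t: 4.1
eef_pos: [598.8, -96.4, 87.4]
tcp_rot: [-3.142, 0.0, 0.152]
wrist_force: [0.3, -0.3, 0.3]
opening: 0.011
t: 4.35
eef_pos: [598.8, -96.5, 86.4]
tcp_rot: [-3.142, 0.0, 0.152]
wrist_force: [0.0, -0.4, 0.4]
opening: 0.006
```

```bash

python3 -m jog '[{"wx":0,"wy":0,"wz":0,"dx":0,"dy":0,"dz":-1,"jaw":1},{"wx":0,"wy":0,"wz":0,"dx":0,"dy":0,"dz":-2,"jaw":1}]'
python3 -m jog '[{"wx":0,"wy":0,"wz":0,"dx":0,"dy":0,"dz":-1,"jaw":1},{"wx":0,"wy":0,"wz":0,"dx":0,"dy":0,"dz":-2,"jaw":1}]'
```

```text
t: 4.6
eef_pos: [598.9, -96.4, 84.4]
tcp_rot: [3.142, -0.0, 0.152]
wrist_force: [0.4, 0.7, 0.2]
opening: 0.005
t: 4.85
eef_pos: [598.8, -96.4, 82.4]
tcp_rot: [-3.142, 0.0, 0.152]
wrist_force: [0.3, 0.0, -0.8]
opening: 0.004
```

```bash

python3 -m jog '[{"wx":0,"wy":0,"wz":0,"dx":-7,"dy":-1,"dz":0,"jaw":1},{"wx":0,"wy":0,"wz":0,"dx":-13,"dy":-2,"dz":0,"jaw":1},{"wx":0,"wy":0,"wz":0,"dx":-17,"dy":-2.6,"dz":0,"jaw":1},{"wx":0,"wy":0,"wz":0,"dx":-17,"dy":-2.6,"dz":0,"jaw":1}]'
python3 -m jog '[{"wx":0,"wy":0,"wz":0,"dx":-3,"dy":-0.5,"dz":0,"jaw":1},{"wx":0,"wy":0,"wz":0,"dx":-6,"dy":-0.9,"dz":0,"jaw":1},{"wx":0,"wy":0,"wz":0,"dx":-8,"dy":-1.2,"dz":0,"jaw":1},{"wx":0,"wy":0,"wz":0,"dx":-8,"dy":-1.2,"dz":0,"jaw":1}]'
python3 -m jog '[{"wx":0,"wy":0,"wz":0,"dx":-3,"dy":-0.5,"dz":0,"jaw":1},{"wx":0,"wy":0,"wz":0,"dx":-6,"dy":-0.9,"dz":0,"jaw":1},{"wx":0,"wy":0,"wz":0,"dx":-8,"dy":-1.2,"dz":0,"jaw":1},{"wx":0,"wy":0,"wz":0,"dx":-8,"dy":-1.2,"dz":0,"jaw":1}]'
```

```text
t: 5.35
eef_pos: [581.6, -99.2, 82.7]
tcp_rot: [3.141, -0.0, 0.152]
wrist_force: [0.3, -0.6, 0.1]
opening: 0.005
t: 5.85
eef_pos: [573.6, -100.3, 82.4]
tcp_rot: [-3.141, 0.0, 0.152]
wrist_force: [0.7, -0.4, -0.3]
opening: 0.003
t: 6.35
eef_pos: [565.7, -101.5, 82.5]
tcp_rot: [-3.142, 0.0, 0.152]
wrist_force: [-0.0, 0.3, 1.2]
opening: 0.005
```

```bash

python3 - <<'E'
from h import *
from bench import camera,ctrl
print(ctrl.state()['wrist_force'])
p,d=camera('side');np.savez('pics/side5.npz',p=p,d=d)
c=p[140:290,200:340,::-1]*1.0;cv2.imwrite('pics/s5c.png',cv2.resize(np.clip(c*1.6,0,255).astype('uint8'),None,fx=4,fy=4,interpolation=2))
E
```

```text
[-0.00784159  0.29749053  1.18902921]
```

View pics/s5c.png

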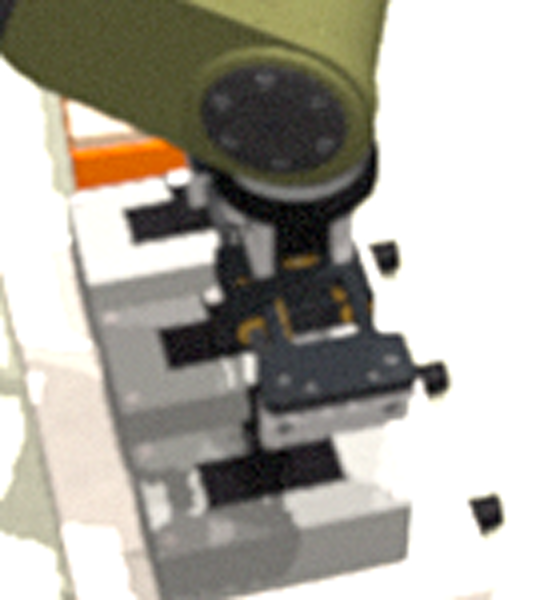

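```bash

python3 -m jog '[{"wx":0,"wy":0,"wz":0,"dx":-3,"dy":-0.5,"dz":0,"jaw":1},{"wx":0,"wy":0,"wz":0,"dx":-6,"dy":-0.9,"dz":0,"jaw":1},{"wx":0,"wy":0,"wz":0,"dx":-6,"dy":-0.9,"dz":0,"jaw":1}]'
python3 -m jog '[{"wx":0,"wy":0,"wz":0,"dx":-2,"dy":-0.3,"dz":0,"jaw":1},{"wx":0,"wy":0,"wz":0,"dx":-4,"dy":-0.6,"dz":0,"jaw":1},{"wx":0,"wy":0,"wz":0,"dx":-4,"dy":-0.6,"dz":0,"jaw":1}]'
python3 -m jog '[{"wx":0,"wy":0,"wz":0,"dx":-2,"dy":-0.3,"dz":0,"jaw":1},{"wx":0,"wy":0,"wz":0,"dx":-3,"dy":-0.5,"dz":0,"jaw":1},{"wx":0,"wy":0,"wz":0,"dx":-3,"dy":-0.5,"dz":0,"jaw":1}]'
python3 - <<'E'
from h import *
from bench import camera,ctrl
p,d=camera('side')
c=p[140:290,200:340,::-1]*1.0;cv2.imwrite('pics/s6c.png',cv2.resize(np.clip(c*2,0,255).astype('uint8'),None,fx=4,fy=4,interpolation=2))
E
```

```text
t: 6.78
eef_pos: [559.6, -102.4, 82.4]
tcp_rot: [-3.142, 0.0, 0.152]
wrist_force: [1.6, 0.3, -1.1]
opening: 0.001
t: 7.15
eef_pos: [556.2, -102.9, 82.5]
tcp_rot: [3.141, -0.001, 0.152]
wrist_force: [5.0, 0.5, -1.5]
opening: 0.005
t: 7.52
eef_pos: [553.9, -103.3, 82.7]
tcp_rot: [3.141, -0.003, 0.152]
wrist_force: [10.4, 1.1, -4.1]
opening: 0.005
```

View pics/s6c.png

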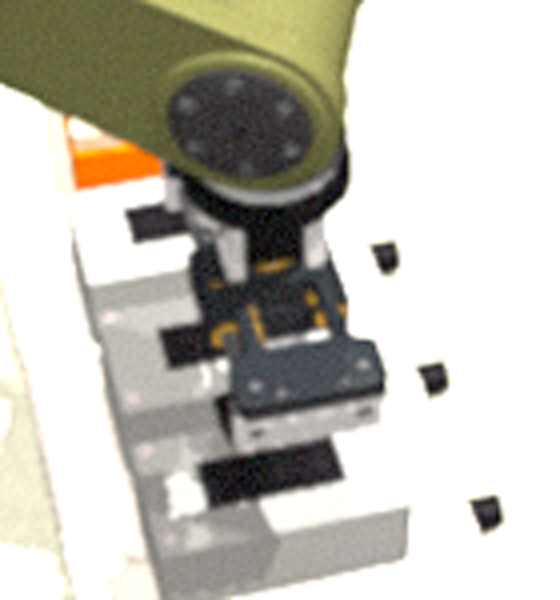

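```bash

python3 -m jog '[{"wx":0,"wy":0,"wz":0,"dx":-0.5,"dy":0,"dz":0,"jaw":1},{"wx":0,"wy":0,"wz":0,"dx":-0.5,"dy":0,"dz":0,"jaw":1}]'
python3 - <<'E'
from h import *
from bench import camera,ctrl
p,d=camera('top')
c=p[150:290,200:360,::-1]*1.0;cv2.imwrite('pics/t6c.png',cv2.resize(np.clip(c*2,0,255).astype('uint8'),None,fx=4,fy=4,interpolation=2))
E
```

```text
t: 7.82
eef_pos: [553.6, -103.3, 82.7]
tcp_rot: [3.141, -0.003, 0.152]
wrist_force: [11.3, 1.2, -4.3]
opening: 0.006
```

View pics/t6c.png

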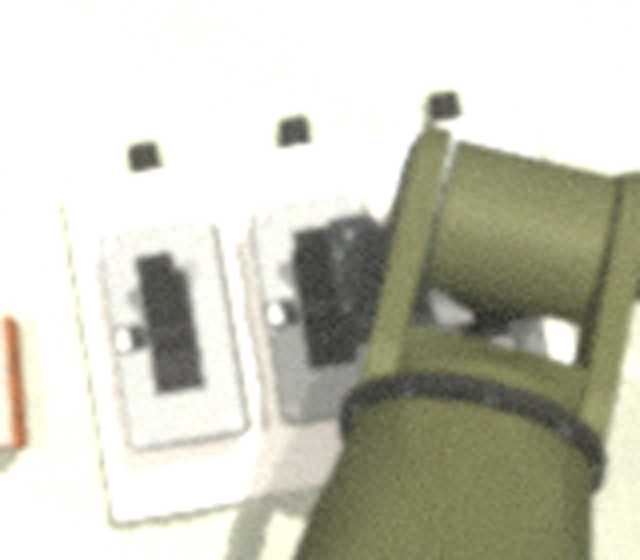

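```bash

python3 -m jog '[{"wx":0,"wy":0,"wz":0,"dx":-0.5,"dy":0,"dz":0,"jaw":1},{"wx":0,"wy":0,"wz":0,"dx":-0.5,"dy":0,"dz":0,"jaw":1}]'
python3 -m jog '[{"wx":0,"wy":0,"wz":0,"dx":-0.5,"dy":0,"dz":0,"jaw":1},{"wx":0,"wy":0,"wz":0,"dx":-0.5,"dy":0,"dz":0,"jaw":1}]'
python3 -m jog '[{"wx":0,"wy":0,"wz":0,"dx":-0.5,"dy":0,"dz":0,"jaw":1},{"wx":0,"wy":0,"wz":0,"dx":-0.5,"dy":0,"dz":0,"jaw":1}]'
```

```text
t: 8.12
eef_pos: [553.2, -103.3, 82.8]
tcp_rot: [3.141, -0.004, 0.152]
wrist_force: [11.0, 1.5, -3.6]
opening: 0.005
t: 8.38
eef_pos: [552.9, -103.3, 82.8]
tcp_rot: [3.141, -0.004, 0.152]
wrist_force: [12.9, 1.1, -4.8]
opening: 0.006
t: 8.62
eef_pos: [552.5, -103.4, 82.9]
tcp_rot: [3.141, -0.004, 0.152]
wrist_force: [13.1, 0.2, -3.4]
opening: 0.005
```

```bash

python3 -m jog '[{"wx":0,"wy":0,"wz":0,"dx":-0.5,"dy":0,"dz":0,"jaw":1},{"wx":0,"wy":0,"wz":0,"dx":-0.5,"dy":0,"dz":0,"jaw":1}]'
python3 -m jog '[{"wx":0,"wy":0,"wz":0,"dx":-0.5,"dy":0,"dz":0,"jaw":1},{"wx":0,"wy":0,"wz":0,"dx":-0.5,"dy":0,"dz":0,"jaw":1}]'
python3 -m jog '[{"wx":0,"wy":0,"wz":0,"dx":-0.5,"dy":0,"dz":0,"jaw":1},{"wx":0,"wy":0,"wz":0,"dx":-0.5,"dy":0,"dz":0,"jaw":1}]'
```

```text
t: 8.88
eef_pos: [552.1, -103.4, 83.0]
tcp_rot: [3.141, -0.004, 0.152]
wrist_force: [14.8, 0.8, -4.4]
opening: 0.008
t: 9.12
eef_pos: [551.9, -103.4, 83.0]
tcp_rot: [3.141, -0.005, 0.152]
wrist_force: [16.3, 0.8, -4.9]
opening: 0.009
t: 9.38
eef_pos: [551.7, -103.4, 83.1]
tcp_rot: [3.14, -0.006, 0.152]
wrist_force: [17.1, 1.0, -6.1]
opening: 0.004
```

```bash

python3 -m jog '[{"wx":0,"wy":0,"wz":0,"dx":-0.5,"dy":0,"dz":0,"jaw":1},{"wx":0,"wy":0,"wz":0,"dx":-0.5,"dy":0,"dz":0,"jaw":1}]'
python3 -m jog '[{"wx":0,"wy":0,"wz":0,"dx":-0.5,"dy":0,"dz":0,"jaw":1},{"wx":0,"wy":0,"wz":0,"dx":-0.5,"dy":0,"dz":0,"jaw":1}]'
python3 - <<'E'
from h import *
from bench import camera,ctrl
p,d=camera('side')
c=p[200:290,210:310,::-1]*1.0;cv2.imwrite('pics/s7c.png',cv2.resize(np.clip(c*2,0,255).astype('uint8'),None,fx=6,fy=6,interpolation=2))
E
```

```text
t: 9.62
eef_pos: [551.6, -103.3, 83.3]
tcp_rot: [3.14, -0.007, 0.152]
wrist_force: [20.1, 1.5, -5.4]
opening: 0.004
t: 9.88
eef_pos: [551.4, -103.3, 83.3]
tcp_rot: [3.14, -0.008, 0.152]
wrist_force: [22.7, 1.5, -7.0]
opening: 0.007
```

View pics/s7c.png

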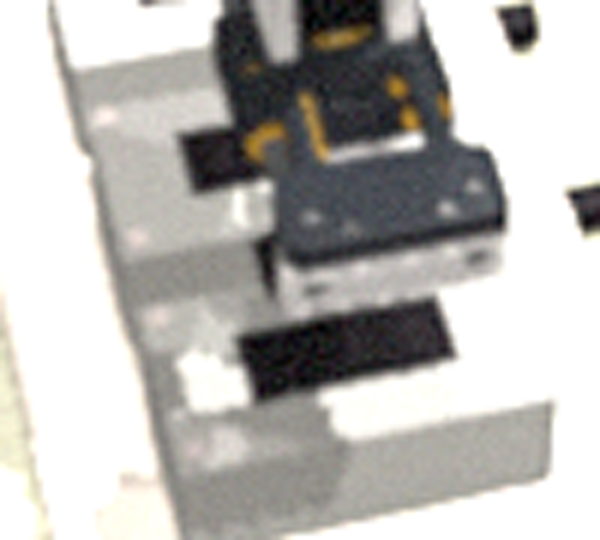

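```bash

python3 -m jog '[{"wx":0,"wy":0,"wz":0,"dx":10,"dy":1.5,"dz":0,"jaw":1},{"wx":0,"wy":0,"wz":0,"dx":30,"dy":4.5,"dz":0,"jaw":1},{"wx":0,"wy":0,"wz":0,"dx":50,"dy":7.5,"dz":20,"jaw":1},{"wx":0,"wy":0,"wz":0,"dx":50,"dy":7.5,"dz":60,"jaw":1},{"wx":0,"wy":0,"wz":0,"dx":50,"dy":7.5,"dz":95,"jaw":1},{"wx":0,"wy":0,"wz":0,"dx":50,"dy":7.5,"dz":95,"jaw":1}]'
python3 - <<'E'
from h import *
from bench import camera,ctrl
p,d=camera('side');np.savez('pics/side8.npz',p=p,d=d)
c=p[190:290,205:305,::-1]*1.0;cv2.imwrite('pics/s8c.png',cv2.resize(np.clip(c*1.6,0,255).astype('uint8'),None,fx=6,fy=6,interpolation=2))
E
```

```text
t: 10.68
eef_pos: [599.1, -96.2, 180.0]
tcp_rot: [3.14, -0.003, 0.152]
wrist_force: [0.6, 0.7, -0.1]
opening: 0.004
```

View pics/s8c.png

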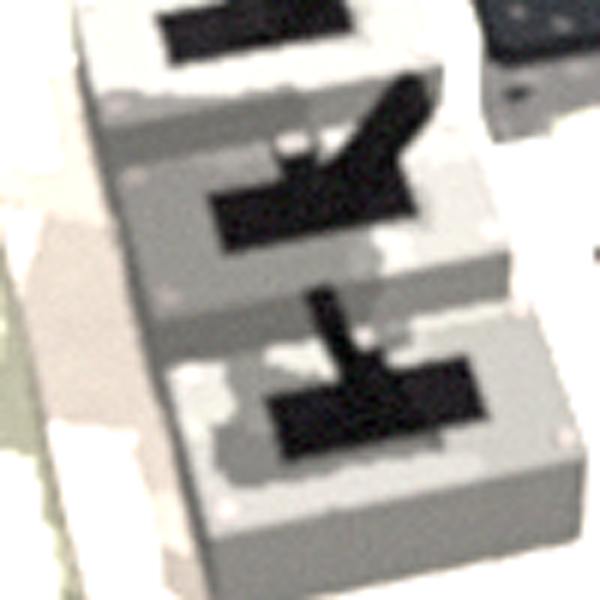

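```bash

python3 - <<'E'
from h import *
from bench import camera,ctrl
p=np.mean([camera('side')[0].astype(float) for _ in range(8)],0)
q=np.load('pics/side0.npz')['p'].astype(float)
np.save('pics/avg.npy',p)
def z(p,x,y,w=40,h=32):
    return cv2.resize(np.clip(p[y:y+h,x:x+w,::-1]*1.3,0,255).astype('uint8'),None,fx=9,fy=9,interpolation=2)
cv2.imwrite('pics/f.png',np.vstack([np.hstack([z(p,235,200),z(p,247,233)]),np.hstack([z(q,235,200),z(q,247,233)])]))
# flag predicted spots: breaker frame (0, y) at top z=88
yaw=.152;c=np.array([551.5,-103.]);ex=np.array([np.cos(yaw),np.sin(yaw)]);ey=np.array([-ex[1],ex[0]])
for k,b in enumerate((0,95)):
  for yy in (11,15,20,25,30,35): print(b,yy,proj('side',[*(c+ey*(yy+b)),88]).round(1), ((proj('side',[*(c+ey*(yy+b)),88])-[[247,233],[235,200]][k])*9+[[360,0],[0,0]][k]).round())
E
```

```text
0 11 [265.4 253.1] [526. 181.]
0 15 [265.  251.6] [522. 168.]
0 20 [264.4 249.8] [517. 151.]
0 25 [263.8 248. ] [512. 135.]
0 30 [263.3 246.1] [507. 118.]
0 35 [262.8 244.3] [502. 102.]
95 11 [255.4 219.7] [183. 177.]
95 15 [255.  218.3] [180. 165.]
95 20 [254.5 216.7] [175. 150.]
95 25 [254. 215.] [171. 135.]
95 30 [253.5 213.4] [167. 120.]
95 35 [253.  211.8] [162. 106.]
```

View pics/f.png

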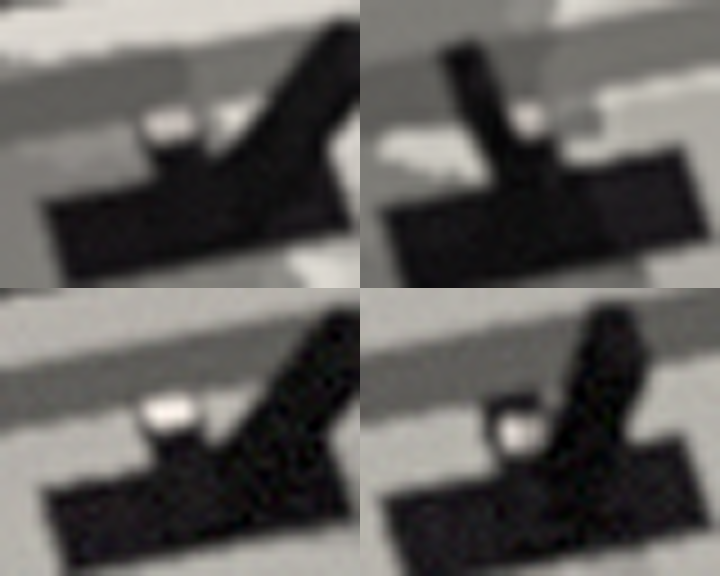

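The flag has crossed: its white centre at crop (530,118) is at the outer end, as on the neighbour, and the lever has sprung back to about -15°. Next I'll go round to the -x side.

```bash

python3 -m jog '[{"wx":0,"wy":0,"wz":0,"dx":-40,"dy":-6,"dz":0,"jaw":1},{"wx":0,"wy":0,"wz":0,"dx":-75,"dy":-11,"dz":0,"jaw":1},{"wx":0,"wy":0,"wz":0,"dx":-100,"dy":-15,"dz":0,"jaw":1},{"wx":0,"wy":0,"wz":0,"dx":-100,"dy":-15,"dz":0,"jaw":1},{"wx":0,"wy":0,"wz":0,"dx":-100,"dy":-15,"dz":-40,"jaw":1},{"wx":0,"wy":0,"wz":0,"dx":-100,"dy":-15,"dz":-75,"jaw":1},{"wx":0,"wy":0,"wz":0,"dx":-100,"dy":-15,"dz":-97,"jaw":1},{"wx":0,"wy":0,"wz":0,"dx":-100,"dy":-15,"dz":-97,"jaw":1}]'
python3 - <<'E'
from h import *
from bench import camera,ctrl
p,d=camera('side')
c=p[150:290,180:320,::-1]*1.0;cv2.imwrite('pics/s9c.png',cv2.resize(np.clip(c*1.6,0,255).astype('uint8'),None,fx=4,fy=4,interpolation=2))
E
```

```text
t: 12.12
eef_pos: [498.2, -110.6, 79.0]
tcp_rot: [-3.14, 0.003, 0.152]
wrist_force: [-0.3, 0.3, 0.4]
opening: 0.006
```

View pics/s9c.png

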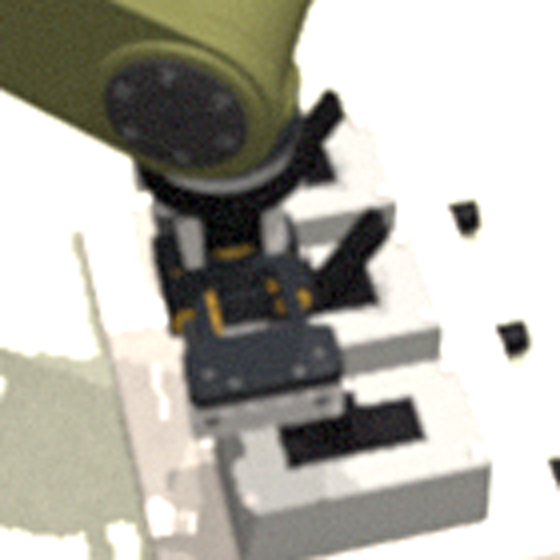

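```bash

python3 -m jog '[{"wx":0,"wy":0,"wz":0,"dx":8,"dy":1.2,"dz":0,"jaw":1},{"wx":0,"wy":0,"wz":0,"dx":15,"dy":2.2,"dz":0,"jaw":1},{"wx":0,"wy":0,"wz":0,"dx":20,"dy":3,"dz":0,"jaw":1},{"wx":0,"wy":0,"wz":0,"dx":20,"dy":3,"dz":0,"jaw":1}]'
for i in 1; do :; done
python3 -m jog '[{"wx":0,"wy":0,"wz":0,"dx":3,"dy":0.5,"dz":0,"jaw":1},{"wx":0,"wy":0,"wz":0,"dx":6,"dy":0.9,"dz":0,"jaw":1},{"wx":0,"wy":0,"wz":0,"dx":9,"dy":1.4,"dz":0,"jaw":1},{"wx":0,"wy":0,"wz":0,"dx":12,"dy":1.8,"dz":0,"jaw":1},{"wx":0,"wy":0,"wz":0,"dx":12,"dy":1.8,"dz":0,"jaw":1}]'
python3 -m jog '[{"wx":0,"wy":0,"wz":0,"dx":3,"dy":0.5,"dz":0,"jaw":1},{"wx":0,"wy":0,"wz":0,"dx":6,"dy":0.9,"dz":0,"jaw":1},{"wx":0,"wy":0,"wz":0,"dx":8,"dy":1.2,"dz":0,"jaw":1},{"wx":0,"wy":0,"wz":0,"dx":8,"dy":1.2,"dz":0,"jaw":1}]'
```

```text
t: 12.68
eef_pos: [518.7, -107.9, 80.5]
tcp_rot: [3.142, -0.0, 0.152]
wrist_force: [-0.7, 0.3, 0.4]
opening: 0.002
t: 13.3
eef_pos: [530.5, -106.1, 80.4]
tcp_rot: [-3.142, -0.0, 0.152]
wrist_force: [0.4, 0.4, -0.5]
opening: 0.006
t: 13.8
eef_pos: [538.5, -104.9, 80.4]
tcp_rot: [-3.142, -0.0, 0.152]
wrist_force: [-0.5, -0.1, -0.8]
opening: 0.005
```

```bash

python3 -m jog '[{"wx":0,"wy":0,"wz":0,"dx":3,"dy":0.5,"dz":0,"jaw":1},{"wx":0,"wy":0,"wz":0,"dx":6,"dy":0.9,"dz":0,"jaw":1},{"wx":0,"wy":0,"wz":0,"dx":8,"dy":1.2,"dz":0,"jaw":1},{"wx":0,"wy":0,"wz":0,"dx":8,"dy":1.2,"dz":0,"jaw":1}]'
python3 - <<'E'
from h import *
from bench import camera,ctrl
p,d=camera('side')
c=p[150:290,180:320,::-1]*1.0;cv2.imwrite('pics/s10c.png',cv2.resize(np.clip(c*1.6,0,255).astype('uint8'),None,fx=4,fy=4,interpolation=2))
E
```

```text
t: 14.3
eef_pos: [546.5, -103.7, 80.4]
tcp_rot: [-3.142, -0.0, 0.152]
wrist_force: [0.6, 0.4, 0.1]
opening: 0.007
```

View pics/s10c.png

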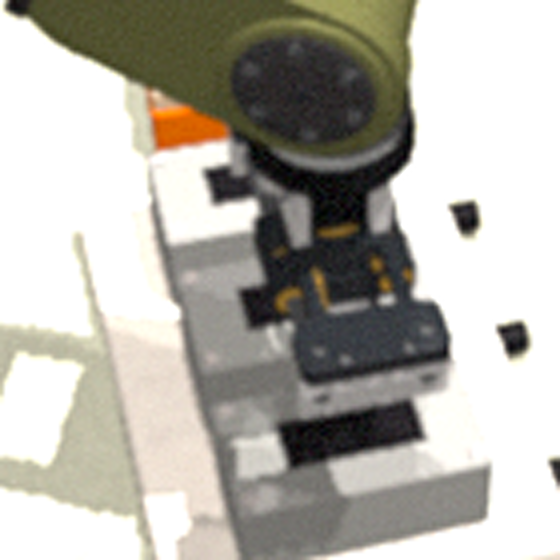

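```bash

python3 -m jog '[{"wx":0,"wy":0,"wz":0,"dx":3,"dy":0.5,"dz":0,"jaw":1},{"wx":0,"wy":0,"wz":0,"dx":5,"dy":0.8,"dz":0,"jaw":1},{"wx":0,"wy":0,"wz":0,"dx":5,"dy":0.8,"dz":0,"jaw":1}]'
python3 -m jog '[{"wx":0,"wy":0,"wz":0,"dx":3,"dy":0.5,"dz":0,"jaw":1},{"wx":0,"wy":0,"wz":0,"dx":5,"dy":0.8,"dz":0,"jaw":1},{"wx":0,"wy":0,"wz":0,"dx":5,"dy":0.8,"dz":0,"jaw":1}]'
python3 -m jog '[{"wx":0,"wy":0,"wz":0,"dx":2,"dy":0.3,"dz":0,"jaw":1},{"wx":0,"wy":0,"wz":0,"dx":3,"dy":0.5,"dz":0,"jaw":1},{"wx":0,"wy":0,"wz":0,"dx":3,"dy":0.5,"dz":0,"jaw":1}]'
```

```text
t: 14.72
eef_pos: [551.5, -102.9, 80.3]
tcp_rot: [-3.142, 0.0, 0.152]
wrist_force: [0.0, 0.1, -0.2]
opening: 0.006
t: 15.1
eef_pos: [556.5, -102.1, 80.4]
tcp_rot: [3.142, -0.0, 0.152]
wrist_force: [-0.1, 0.4, -0.5]
opening: 0.007
t: 15.48
eef_pos: [559.4, -101.6, 80.4]
tcp_rot: [-3.142, 0.0, 0.152]
wrist_force: [-0.6, -0.5, -1.8]
opening: 0.002
```

```bash

python3 -m jog '[{"wx":0,"wy":0,"wz":0,"dx":1.5,"dy":0.2,"dz":0,"jaw":1},{"wx":0,"wy":0,"wz":0,"dx":3,"dy":0.5,"dz":0,"jaw":1},{"wx":0,"wy":0,"wz":0,"dx":3,"dy":0.5,"dz":0,"jaw":1}]'
python3 -m jog '[{"wx":0,"wy":0,"wz":0,"dx":1.5,"dy":0.2,"dz":0,"jaw":1},{"wx":0,"wy":0,"wz":0,"dx":3,"dy":0.5,"dz":0,"jaw":1},{"wx":0,"wy":0,"wz":0,"dx":3,"dy":0.5,"dz":0,"jaw":1}]'
python3 - <<'E'
from h import *
from bench import camera,ctrl
p,d=camera('side')
c=p[150:290,180:320,::-1]*1.0;cv2.imwrite('pics/s11c.png',cv2.resize(np.clip(c*1.6,0,255).astype('uint8'),None,fx=4,fy=4,interpolation=2))
E
```

```text
t: 15.85
eef_pos: [562.4, -101.1, 80.4]
tcp_rot: [-3.142, 0.0, 0.152]
wrist_force: [-2.7, -0.1, -0.3]
opening: 0.008
t: 16.23
eef_pos: [565.7, -100.6, 80.6]
tcp_rot: [3.141, -0.001, 0.152]
wrist_force: [-0.8, -0.2, 0.6]
opening: 0.005
```

View pics/s11c.png

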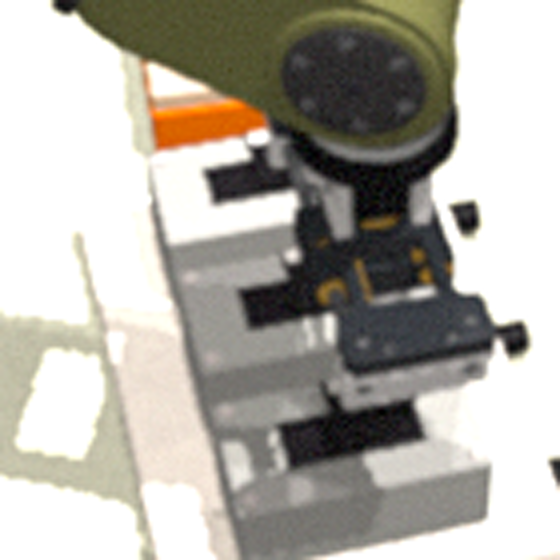

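```bash

python3 -m jog '[{"wx":0,"wy":0,"wz":0,"dx":1,"dy":0.2,"dz":0,"jaw":1},{"wx":0,"wy":0,"wz":0,"dx":2,"dy":0.3,"dz":0,"jaw":1},{"wx":0,"wy":0,"wz":0,"dx":2,"dy":0.3,"dz":0,"jaw":1}]'
python3 -m jog '[{"wx":0,"wy":0,"wz":0,"dx":1,"dy":0.2,"dz":0,"jaw":1},{"wx":0,"wy":0,"wz":0,"dx":2,"dy":0.3,"dz":0,"jaw":1},{"wx":0,"wy":0,"wz":0,"dx":2,"dy":0.3,"dz":0,"jaw":1}]'
python3 -m jog '[{"wx":0,"wy":0,"wz":0,"dx":1,"dy":0.2,"dz":0,"jaw":1},{"wx":0,"wy":0,"wz":0,"dx":1.5,"dy":0.2,"dz":0,"jaw":1},{"wx":0,"wy":0,"wz":0,"dx":1.5,"dy":0.2,"dz":0,"jaw":1}]'
```

```text
t: 16.65
eef_pos: [567.6, -100.3, 80.5]
tcp_rot: [3.142, -0.0, 0.152]
wrist_force: [-0.1, 0.8, 0.5]
opening: 0.006
t: 17.02
eef_pos: [569.5, -100.0, 80.4]
tcp_rot: [3.142, -0.0, 0.152]
wrist_force: [-0.5, 0.3, 0.1]
opening: 0.006
t: 17.4
eef_pos: [570.9, -99.8, 80.4]
tcp_rot: [3.142, -0.0, 0.152]
wrist_force: [-0.3, 0.5, -0.0]
opening: 0.002
```

```bash

python3 -m jog '[{"wx":0,"wy":0,"wz":0,"dx":1,"dy":0.2,"dz":0,"jaw":1},{"wx":0,"wy":0,"wz":0,"dx":1.5,"dy":0.2,"dz":0,"jaw":1},{"wx":0,"wy":0,"wz":0,"dx":1.5,"dy":0.2,"dz":0,"jaw":1}]'
python3 -m jog '[{"wx":0,"wy":0,"wz":0,"dx":-15,"dy":-2.3,"dz":0,"jaw":1},{"wx":0,"wy":0,"wz":0,"dx":-40,"dy":-6,"dz":0,"jaw":1},{"wx":0,"wy":0,"wz":0,"dx":-75,"dy":-11.5,"dz":30,"jaw":1},{"wx":0,"wy":0,"wz":0,"dx":-100,"dy":-15,"dz":70,"jaw":1},{"wx":0,"wy":0,"wz":0,"dx":-100,"dy":-15,"dz":110,"jaw":1},{"wx":0,"wy":0,"wz":0,"dx":-100,"dy":-15,"dz":150,"jaw":1},{"wx":0,"wy":0,"wz":0,"dx":-100,"dy":-15,"dz":180,"jaw":1},{"wx":0,"wy":0,"wz":0,"dx":-150,"dy":-15,"dz":200,"jaw":1},{"wx":0,"wy":0,"wz":0,"dx":-190,"dy":-15,"dz":200,"jaw":1},{"wx":0,"wy":0,"wz":0,"dx":-190,"dy":-15,"dz":200,"jaw":1}]'
python3 - <<'E'
from h import *
from bench import camera,ctrl
p,d=camera('side')
c=p[150:290,180:320,::-1]*1.0;cv2.imwrite('pics/s12c.png',cv2.resize(np.clip(c*1.5,0,255).astype('uint8'),None,fx=4,fy=4,interpolation=2))
cv2.imwrite('pics/s12.png',p[:,:,::-1])
p,d=camera('top');crop(p,210,170,145,115,5,"pics/t12.png")
E
```

```text
t: 17.77
eef_pos: [572.4, -99.6, 80.4]
tcp_rot: [-3.142, 0.0, 0.152]
wrist_force: [-0.1, 0.0, 0.8]
opening: 0.005
t: 19.02
eef_pos: [381.2, -114.7, 281.3]
tcp_rot: [3.14, -0.002, 0.151]
wrist_force: [-0.1, -0.6, 0.0]
opening: -0.0
```

View pics/s12c.png

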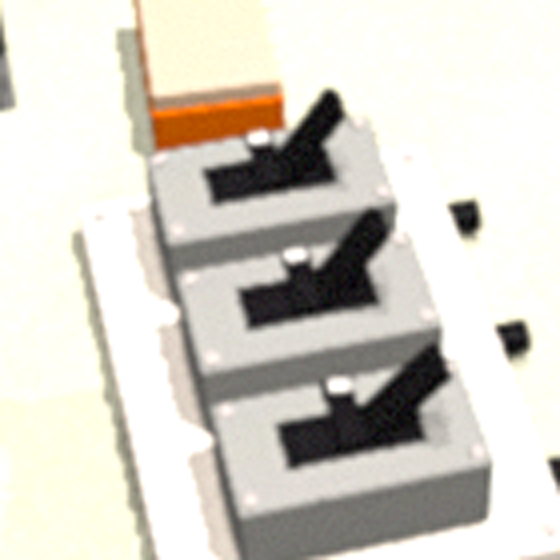

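View pics/t12.png

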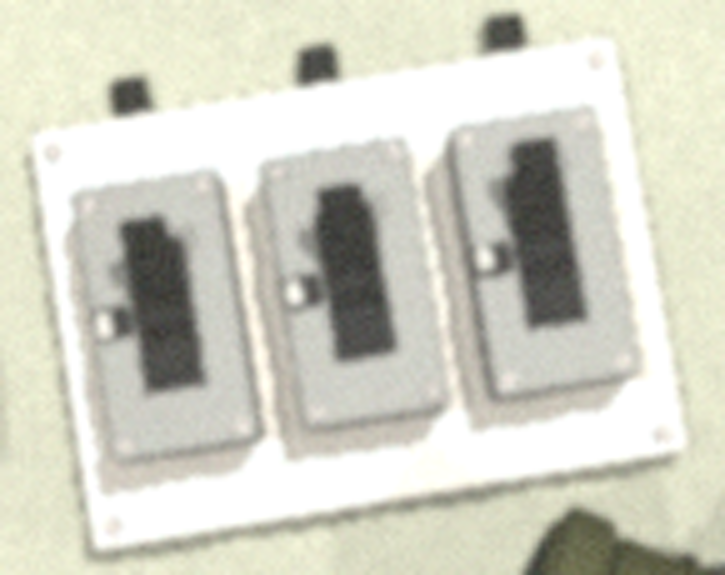

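The lever leans fully to +x, at about 40°, with its tip at side crop (437,352). The flag is at the outer end, at top crop (490,257). The neighbours look the same as before, and the arm is clear.

```bash
python3 - <<'E'
from bench import workorder,ctrl
import numpy as np
print(ctrl.state()['joint_vel'].round(3));print(workorder.hand_in())
E
```

```text
[ 0.008  0.029 -0.011  0.002 -0.002  0.001]
the job is handed in; nothing more can be done
None
```

View pics/s12.png

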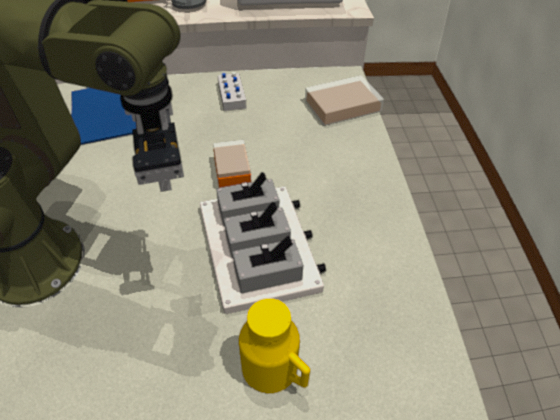

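The tripped breaker, the one nearest the jug, has been reset and thrown to on, and I handed the job in at about 19 s of the 58 s allowed. No verdict is reported.

**What I did:** With the fingers shut, I pushed its lever to -x in small steps until it stopped moving. The wrist force reached about 24 N there, below the 30 N limit. I backed off and saw that the flag had crossed to the outer end. I then went round to the other side and pushed the lever to +x. It peaked at about 3 N, probably at the click, then dropped to nothing, and I withdrew.

**Last checks:**
- **Lever and flag:** the last pictures show the lever leaning about 40° to on and the flag at the outer end of its window.
- **Surroundings:** by eye, the other two levers, the box and the jug look unmoved in the last pictures. I did not measure them.
- **Robot:** the arm is clear of everything.

**What disagreed or wasn't felt:**
- **Finger height:** the cameras showed the fingertips ending about 38 mm above the reported TCP. I tested this by lowering to a reported 82 mm over the breaker top, which is at 88 mm, and felt no contact, so I worked at corrected heights.
- **On stop:** I did not feel a hard contact there, because the lever appears to have run ahead of the fingers after the click. That it rests on is judged from the pictures only.

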